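# Free the seized wing pin of a lamp bracket

## Task

The wing-headed hinge pin is rusted fast in the square brass knuckle of one lamp bracket. While pulling upwards, twist it by its wing about 25 degrees anticlockwise (seen from above) from where it sits and then about 25 degrees clockwise past where it started, so that it has crept some 10 mm up the bore by the end of the clockwise twist but is still in it. Then draw it right out and lower it into the open rectangular metal tray, letting go only close to the tray's floor.

Things in the scene. Friction and masses are not known exactly. Their poses are not given: they have to be found in the camera images.
- pin: Steel hinge pin with a wing head, 79 mm long, 60 to 130 g. Shank 14 mm wide, 36 mm long; flange 22 mm wide, 5 mm thick; then an upright flat wing 44 mm wide (pin's x), 10 mm thick (y), 41 to 79 mm above the foot. Origin: centre of the foot; z up to the wing. Starts upright in the bore, flange on the knuckle, wing along the bracket's x within 4 deg. Grip the wing's flat faces from above, 64 mm over the foot.
- wing_end (a point): Point in the wing, 20 mm from the pin's axis along the pin's +x, 60 mm above its foot. How the pin behaves: rust grips the shank, a straight pull takes about 14 to 22 N, a twist about 0.1 N m (hold the wing firmly, some 80 N), until the foot has risen some 20 to 28 mm; it stays where it is left. It is out of the bore when it has risen 36 mm.
- bracket: Fixed lamp bracket: dark steel plate 130 x 70 x 8 mm, on it a square brass knuckle 44 x 44 mm, top at 52 mm, with the upright bore (15 mm) at its centre, the pin's foot 16 mm above the bench. Arm along +x to a candle cup 115 mm out, 44 mm wide, 78 mm high. Origin: on the bench, on the bore's axis; x away from the robot within 20 deg. A like bracket with a domed round knob is not part of the job.
- tray: Fixed open rectangular aluminium tray, 180 mm (x) by 140 mm (y) by 25 mm high, walls and floor about 4 mm thick, empty. Origin: centre of its underside on the bench. The pin may stand, lean or lie in it.
There are look-alikes about, which are no part of the job. What is shaped like the bracket but green is not meant. There is more than one size of the tray; the one meant has the size given above.

How it is judged:
By the outcome, as a careful person would: the job done as asked, in the order asked, and still so for the second after the job is handed in, with the robot touching nothing.
It also fails if it takes over 51 s, if anything falls off the work surface, if the arm or the gripper's body presses on something with over 40 N, if the wrist force passes 120 N, or if a joint passes its speed limit or range.

## Robot

A 6-joint arm with a two-finger parallel gripper is mounted at the origin on the work surface. World frame = base frame: x ahead of the robot, y to its left, z up, the work surface at z = 0. Lengths are in m, angles in rad, forces in N, time in s.
With the tool pointing down it reaches from about 0.275 to 0.75 m from the base axis. Payload 10.2 kg.
Tool frame: the origin (TCP) lies midway between the tips of the shut fingers; the grasp point (between the pads) lies 19 mm behind it; z points along the fingers, y is the line along which they close (so a half turn about z gives the same grasp; the last joint's range is limited). The gripper opens to 85 mm and grips with 20 to 120 N. Pads are 22 mm wide; open, the fingers measure 114 mm over their backs; the gripper's body (76 mm by 85 mm) begins 54 mm behind the grasp point. The pads swing forward as they close: fully open they stand 13 mm farther back than shut.
Start: joints at [0.996, 0.313, 1.498, -0, 1.331, -0.223], TCP at [0.181, 0.493, 0.21] pointing down, gripper open.
Joint ranges: [-2.94, 2.94], [-0.97, 2.17], [0.19, 2.56], [-1.23, 4.37], [0.02, 3.11], [-2.88, 2.88]. Speed limits (rad/s): [2.39, 2.39, 3.01, 3.14, 3.14, 3.14].

## Interface

Orientations are given as a unit quaternion [w, x, y, z].
In Python, from workcell import * gives the robot as it stands.
- The arm moves only by the tool step_arm, never from a script. Its argument "series" is a list that holds one entry, the list of rows, each a list of 5 numbers: the opening, from 0 (shut) to 1 (fully open), then the shift along the world's x, y, z in m, then the turn about the world's z in rad. In form: [[[jaw, tx, ty, tz, spin], ...]]. A call has 1 to 12 rows; each row shifts and turns the commanded pose from where the row before left it; what a row does not reach is not made up. A row lasts 1/8 s, in which the tool goes at most 62.5 mm and 10.7 degrees, less where a joint would pass 70% of its speed; a pose out of reach is approached as far as the arm can. A call is refused whole if a number of a shift passes 0.0625 or a number of a turn 0.188, either way. A call with a gripper value outside its range is refused whole. The fingers move at their own pace and stop on an object; the grip force is fixed at half the most. Time passes only in rows, so rows that do not move let the fingers close. It gives the time, the measured TCP pose, the force, the opening and the grip force at its end, in the units of the state.
- state(): the state, without advancing time (a new reading comes with each control period).
- get_image(name): name is "scene" or "top"; returns the picture (420x560x3 uint8, red, green, blue); there is no depth.
- calibration(name): a dict with "mtx" (3x3 intrinsics, pixels), "R" (3x3) and "t" (3): a world point X has camera coordinates R X + t. Camera axes: x right, y down, z forward; pixel columns grow to the right and rows downward; lengths in m; the calibration is good to about 2 mm. A picture is of the moment at which its call begins. calibration takes no time and is no camera call.
- finish_job(): hands the job in; it is judged then, once.
The state is a dict: "time": time; "q": joint angles; "qd": joint speeds; "effort": joint torques, N m; "position": TCP position; "eef_rot": TCP orientation; "force": force on the tool from outside, world axes, zero at the start; "wrist_torque": the same for the moment, N m; "finger_gap": opening from 0.0 (shut) to 1.0 (fully open); "finger_force": force on a finger pad.
Only numpy, scipy, OpenCV 4.12 (cv2) and the standard library are available. Lean on these libraries where they do the work, as an engineer would, in place of code of your own. Each camera call takes 0.05 s, during which the arm holds its last target. There are 200 camera calls.

## Working session

There is one attempt and no reset: what is moved stays moved. The work goes in short steps, Python scripts to look and compute and a tool call to move; the robot and the scene stay as the last step left them, time stands still between calls to the robot, and variables do not carry over. Pictures are saved under pics/ and viewed, at most 10 in all, crops included, and the job is handed in when it is done.

Besides the shell and the picture viewer there is one more tool, called after "Call:" as name(argument=value, ...), one argument or row to a line, values as JSON. step_arm: Moves the arm, as the interface text tells. Its arguments: {"type":"object","properties":{"series":{"type":"array"}},"required":["series"]}

```bash
mkdir -p pics
cat > h.py <<'E'
from workcell import *
import numpy as np, cv2
def snap(cam,name,crop=None,k=1):
    im=get_image(cam)[:,:,::-1]
    cv2.imwrite(f'pics/{cam}_{name}_raw.png',im)
    if crop: im=im[crop[1]:crop[3],crop[0]:crop[2]]
    im=cv2.resize(im,None,fx=k,fy=k,interpolation=cv2.INTER_CUBIC)
    cv2.imwrite(f'pics/{name}.png',im)
def ray(cam,u,v,z):
    c=calibration(cam);R=np.array(c['R']);t=np.array(c['t']);o=-R.T@t
    d=R.T@np.linalg.inv(c['mtx'])@np.array([u,v,1.]);return o+d*(z-o[2])/d[2]
def proj(cam,X):
    c=calibration(cam);p=np.array(c['mtx'])@(np.array(c['R'])@np.array(X)+np.array(c['t']));return p[:2]/p[2]
E
python3 - <<'E'
from h import *
snap('top','t0',k=1.4);snap('scene','s0',k=1.4)
for c in('top','scene'):
    k=calibration(c);print(c,-np.array(k['R']).T@np.array(k['t']))
s=state();print(s)
E
```

```text
top [0.13128231 0.01831141 1.50368768]
scene [0.87295554 0.49959958 0.57251409]
{'time': 0.1, 'q': array([ 9.95592418e-01,  3.13395535e-01,  1.49837428e+00, -1.44248181e-06,
        1.33099044e+00, -2.23338630e-01]), 'qd': array([ 0.00106678, -0.00089071, -0.00336724, -0.0002702 ,  0.00023743,
        0.00076064]), 'effort': array([ 4.37366354e-03, -4.12901831e+01, -2.60142982e+01, -1.60744316e-04,
        3.02263892e-03, -1.90957206e-05]), 'position': array([0.18077933, 0.49261999, 0.2095866 ]), 'eef_rot': array([-2.26304376e-04,  1.75026257e-01,  9.84563593e-01, -5.38151503e-04]), 'force': array([-0.18507198,  0.07182619,  0.62101598]), 'wrist_torque': array([ 0.02007526, -0.02602035,  0.00371403]), 'finger_force': 0.0, 'finger_gap': 0.9979300344938233}
```

View pics/t0.png

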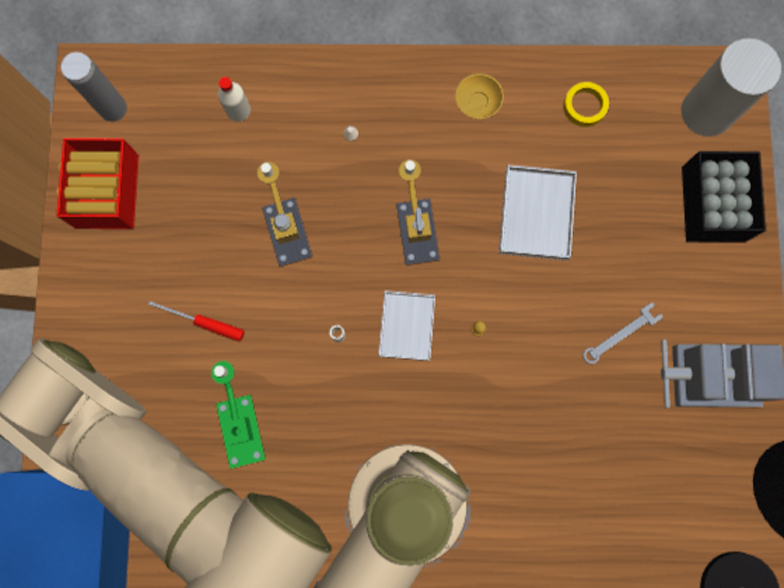

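View pics/s0.png

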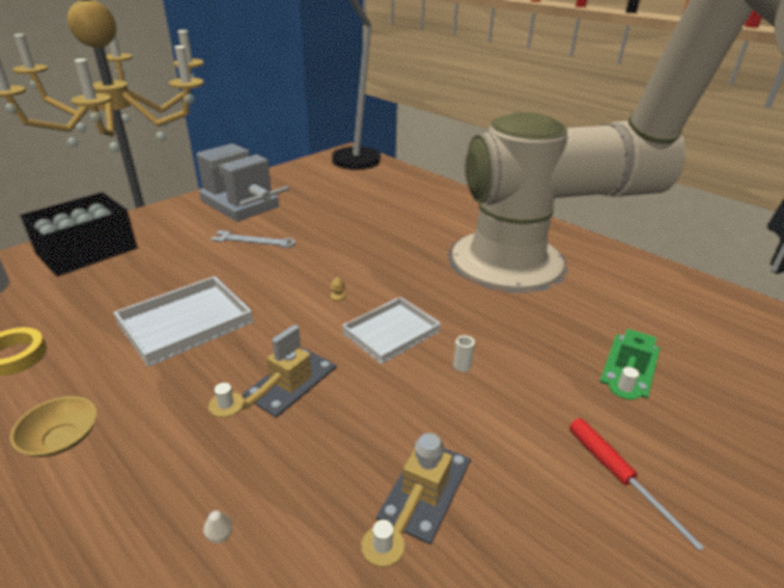

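The top picture shows three brackets: wing-headed at (418,222), round-knob at (283,222) and green at (240,430). The wing-headed one is meant. There are two trays, at (540,212) and (407,325), and I'll check their sizes. I'll confirm both in an enlarged crop.

Run:
```python
from h import *
a=cv2.imread('pics/top_t0_raw.png')[100:200,270:420]
b=cv2.imread('pics/scene_s0_raw.png')[220:300,140:260]
a=cv2.resize(a,(800,533),interpolation=cv2.INTER_CUBIC)
cv2.imwrite('pics/c1.png',a)
cv2.imwrite('pics/c2.png',cv2.resize(b,(780,520),interpolation=cv2.INTER_CUBIC))
for n,P in dict(big=[(508,167),(575,172),(570,258),(501,250)],small=[(386,291),(435,296),(431,360),(379,355)]).items():
    Q=np.array([ray('top',u/1.4,v/1.4,.025) for u,v in P]);print(n,Q.mean(0),[np.linalg.norm(Q[i]-Q[i-1]).round(3) for i in range(4)])
```

```text
big [ 0.57304402 -0.26262253  0.025     ] [np.float64(0.173), np.float64(0.135), np.float64(0.179), np.float64(0.137)]
small [ 0.34055234 -0.00188176  0.025     ] [np.float64(0.127), np.float64(0.097), np.float64(0.127), np.float64(0.101)]
```

View pics/c1.png

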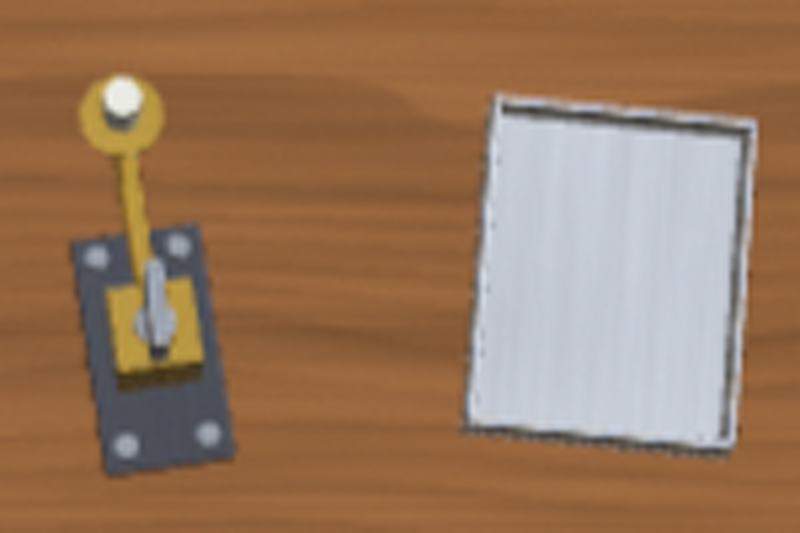

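View pics/c2.png

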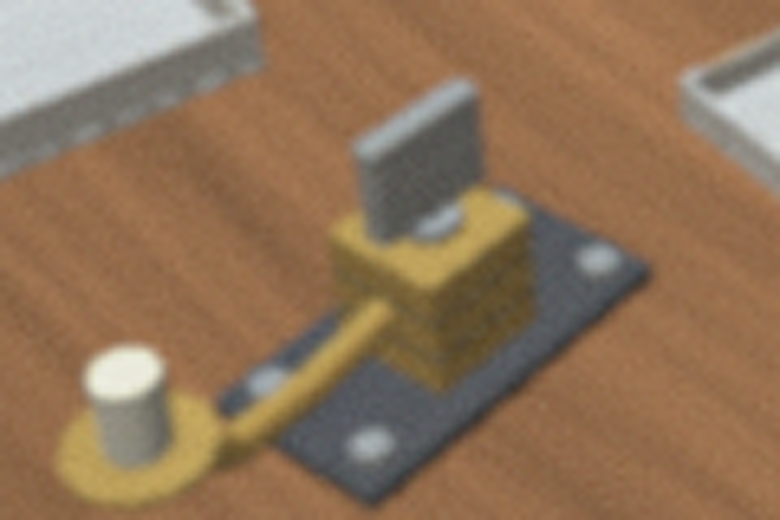

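The crops show the wing pin in the square brass knuckle, centre near (156,325) in the crop, and the large tray at about 180 x 140 mm. Those are the two meant.

Run:
```python
from h import *
f=lambda P,z:np.array([ray('top',270+u/5.3333,100+v/5.3333,z) for u,v in P])
K=f([(107,290),(193,277),(203,360),(118,373)],.052)
P=f([(70,242),(197,225),(235,458),(107,475)],.008)
W=f([(154,258),(160,345)],.095);C=f([(123,80)],.078)
for n,q in dict(K=K,P=P,W=W).items(): print(n,q.mean(0).round(4))
ang=lambda a,b:np.degrees(np.arctan2(*(b-a)[1::-1]))
print('K ang',ang((K[2]+K[3])/2,(K[0]+K[1])/2),'P',ang((P[2]+P[3])/2,(P[0]+P[1])/2),'W',ang(W[1],W[0]),np.linalg.norm(W[0]-W[1]))
print('cup',f([(122,115)],.05),'K sides',np.linalg.norm(K[0]-K[1]),np.linalg.norm(K[0]-K[3]),'P',np.linalg.norm(P[0]-P[1]),np.linalg.norm(P[0]-P[3]))
g=lambda P,z:np.array([ray('scene',140+u/6.5,220+v/6.5,z) for u,v in P])
S=g([(358,152),(474,84)],.095);print('sceneW',S.mean(0),ang(S[1],S[0]),np.linalg.norm(S[0]-S[1]))
S=g([(332,232),(430,287),(527,212),(440,165)],.052);print('sceneK',S.mean(0))
q=state()['eef_rot'];from scipy.spatial.transform import Rotation as Ro
M=Ro.from_quat(q[[1,2,3,0]]).as_matrix();print('tool y',M[:,1],np.degrees(np.arctan2(M[1,1],M[0,1])))
```

```text
K [ 0.5351 -0.0221  0.052 ]
P [ 0.534  -0.0217  0.008 ]
W [ 0.5353 -0.0217  0.095 ]
K ang 7.14868735668638 P 9.047954218586074 W 3.9711023491711592 0.045115646357197656
cup [[ 0.64873877 -0.00446902  0.05      ]] K sides 0.04498467658672118 0.044472640900814306 P 0.06846313873536133 0.12871620762532862
sceneW [ 0.5394606 -0.0144788  0.095    ] 2.888017211590429 0.04454560433220842
sceneK [ 0.53771872 -0.01505608  0.052     ]
tool y [ 0.34464872  0.93873104 -0.00113891] 69.83963266326757
```

Call:
step_arm(
  series=[
    [[1, 0.03, -0.0425, 0, 0.036], [1, 0.03, -0.0425, 0, 0.036], [1, 0.03, -0.0425, 0, 0.036], [1, 0.03, -0.0425, 0, 0.036], [1, 0.03, -0.0425, 0, 0.036], [1, 0.03, -0.0425, 0, 0.036], [1, 0.03, -0.0425, 0, 0.036], [1, 0.03, -0.0425, 0, 0.036], [1, 0.03, -0.0425, -0.01, 0.036], [1, 0.03, -0.0425, -0.02, 0.036], [1, 0.03, -0.0425, -0.02, 0.036], [1, 0.025, -0.0425, -0.02, 0.036]],
  ],
)

```text
time: 1.6
position: [0.5366, -0.0187, 0.1391]
eef_rot: [-0.0, -0.041, 0.999, 0.0]
force: [0.6, 0.5, 0.6]
finger_gap: 1.001
finger_force: 0.0
```

Call:
step_arm(
  series=[
    [[0.5, 0, 0, 0, 0], [0.5, 0, 0, 0, 0], [0.5, 0, 0, 0, 0]],
  ],
)

```text
time: 1.98
position: [0.5358, -0.0162, 0.1407]
eef_rot: [0.0, -0.041, 0.999, -0.0]
force: [-0.4, -0.1, -0.1]
finger_gap: 0.5
finger_force: 0.0
```

Run:
```python
from h import *
snap('scene','s1',(130,150,300,290),4.6);s=state();print(s['position'],s['finger_gap'],s['q'],s['eef_rot'],s['force'])
for p in [s['position'],s['position']+[0,0,-.045],(.536,-.0185,.095)]:print((proj('scene',p)-[130,150])*4.6)
```

```text
[ 0.53580707 -0.01622734  0.14076641] 0.49795445419569073 [-2.49023160e-01  3.99691434e-01  1.56434945e+00  1.05050633e-04
  1.17656452e+00 -1.90127029e+00] [ 4.86908029e-04 -4.06940061e-02  9.99171533e-01 -9.45502180e-05] [0.35007603 0.14730785 0.19203215]
[336.0532869 311.8542761]
[345.47184375 398.07121328]
[342.00900152 397.31199915]
```

View pics/s1.png

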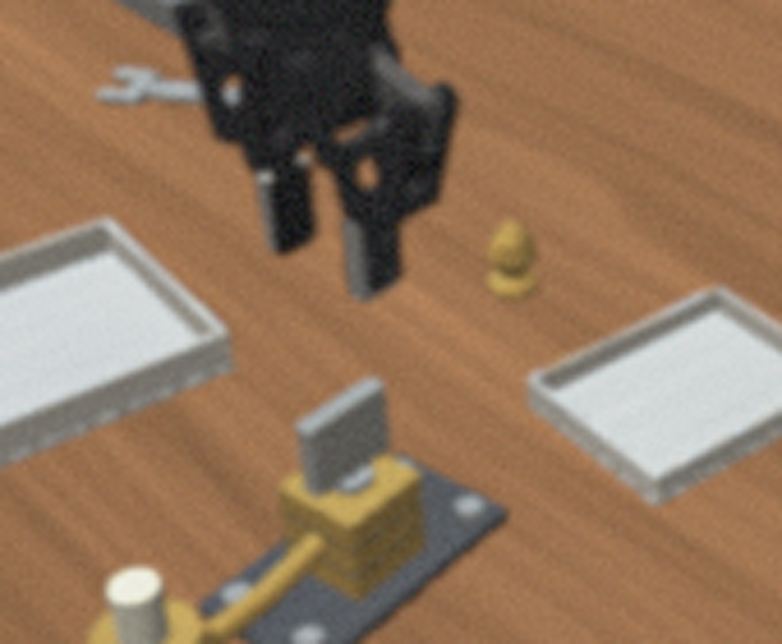

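The wing's top centre appears at about (342,400) in the crop, against (342,397) predicted, so I'll use the estimate. Descending and closing next.

Call:
step_arm(
  series=[
    [[0.5, 0, -0.002, -0.02, 0], [0.5, 0, 0, -0.02, 0], [0.5, 0, 0, -0.02, 0], [0.5, 0, 0, -0.01, 0], [0.5, 0, 0, -0.0095, 0], [0.5, 0, 0, 0, 0], [0.35, 0, 0, 0, 0], [0.25, 0, 0, 0, 0]],
  ],
)

```text
time: 3.02
position: [0.5362, -0.0192, 0.0611]
eef_rot: [0.0, -0.04, 0.999, -0.0]
force: [0.8, 0.7, 0.3]
finger_gap: 0.254
finger_force: 0.0
```

Run:
```python
from h import *
snap('scene','s2',(150,190,270,290),6.4);s=state();print(s['position'],s['finger_gap'],s['force'])
```

```text
[ 0.53613272 -0.01921936  0.06098217] 0.24573044252837023 [-0.32116533  0.06330494  0.29561876]
```

View pics/s2.png

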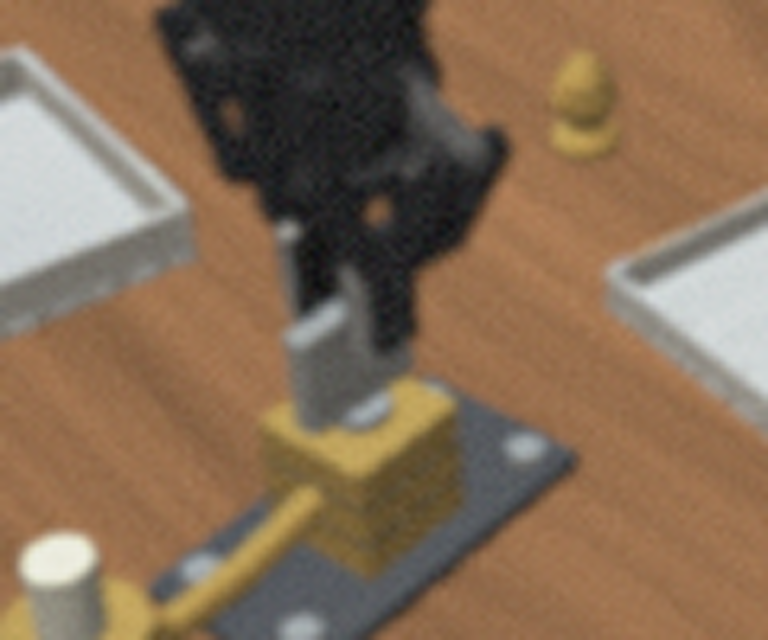

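The wing sits between the pads, roughly centred. Closing.

Call:
step_arm(
  series=[
    [[0.2, 0, 0, 0, 0], [0.15, 0, 0, 0, 0], [0.1, 0, 0, 0, 0]],
  ],
)

```text
time: 3.45
position: [0.536, -0.0191, 0.0608]
eef_rot: [0.0, -0.04, 0.999, 0.0]
force: [-1.1, 0.8, 1.6]
finger_gap: 0.109
finger_force: 29.0
```

Call:
step_arm(
  series=[
    [[0.05, 0, 0, 0, 0], [0, 0, 0, 0, 0], [0, 0, 0, 0, 0]],
  ],
)

```text
time: 3.82
position: [0.536, -0.0191, 0.0608]
eef_rot: [0.0, -0.04, 0.999, 0.0]
force: [-0.9, 2.1, 5.6]
finger_gap: 0.097
finger_force: 59.6
```

Call:
step_arm(
  series=[
    [[0, 0, 0, 0.0005, 0.02], [0, 0, 0, 0.0005, 0.03], [0, 0, 0, 0.0005, 0.04], [0, 0, 0, 0.0005, 0.04]],
  ],
)

```text
time: 4.32
position: [0.5355, -0.019, 0.0612]
eef_rot: [-0.001, -0.106, 0.994, 0.0]
force: [4.2, 0.3, -12.0]
finger_gap: 0.094
finger_force: 58.3
```

Call:
step_arm(
  series=[
    [[0, 0, 0, 0.0008, 0.04], [0, 0, 0, 0.0008, 0.05], [0, 0, 0, 0.0008, 0.05], [0, 0, 0, 0.0008, 0.05], [0, 0, 0, 0.0006, 0.05], [0, 0, 0, 0.0004, 0.05], [0, 0, 0, 0.0004, 0.02], [0, 0, 0, 0, 0]],
  ],
)

```text
time: 5.32
position: [0.5355, -0.019, 0.0662]
eef_rot: [-0.001, -0.257, 0.966, 0.0]
force: [4.4, 0.8, -16.3]
finger_gap: 0.095
finger_force: 58.4
```

Run:
```python
from h import *
snap('scene','s3',(150,190,270,290),6.4);s=state();print(s['position'],s['finger_gap'],s['force'],s['wrist_torque'],s['eef_rot'])
```

```text
[ 0.53552792 -0.0190214   0.06642512] 0.09588088173247031 [  3.71492442   0.25687909 -15.7821154 ] [ 0.09046991 -0.88113113  0.00886854] [-5.64623026e-04 -2.56981822e-01  9.66416005e-01  3.59802343e-04]
```

View pics/s3.png

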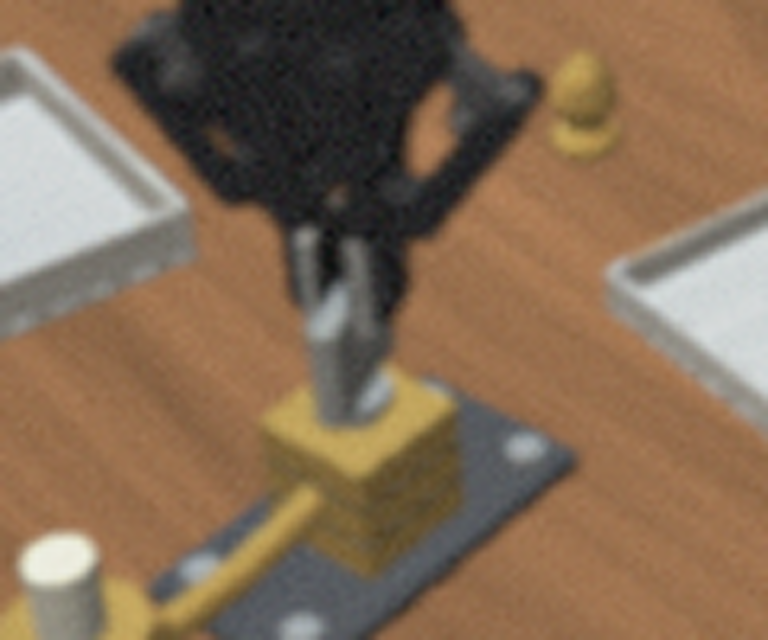

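The wing has turned with the gripper (25°), and the flange is visibly about 5 mm above the knuckle. Now the clockwise twist.

Call:
step_arm(
  series=[
    [[0, 0, 0, 0.0003, -0.03], [0, 0, 0, 0.0003, -0.05], [0, 0, 0, 0.0003, -0.05], [0, 0, 0, 0.0003, -0.06], [0, 0, 0, 0.0003, -0.06], [0, 0, 0, 0.0003, -0.06], [0, 0, 0, 0.0003, -0.06], [0, 0, 0, 0.0003, -0.06]],
  ],
)

```text
time: 6.38
position: [0.5356, -0.019, 0.0697]
eef_rot: [-0.0, -0.043, 0.999, 0.0]
force: [2.3, 0.9, -13.0]
finger_gap: 0.095
finger_force: 58.7
```

Call:
step_arm(
  series=[
    [[0, 0, 0, 0.0003, -0.06], [0, 0, 0, 0.0003, -0.06], [0, 0, 0, 0.0003, -0.06], [0, 0, 0, 0.0003, -0.06], [0, 0, 0, 0.0003, -0.06], [0, 0, 0, 0.0003, -0.06], [0, 0, 0, 0.0003, -0.04], [0, 0, 0, 0, 0]],
  ],
)

```text
time: 7.38
position: [0.5357, -0.019, 0.0718]
eef_rot: [-0.0, 0.155, 0.988, 0.0]
force: [2.5, 2.8, -12.9]
finger_gap: 0.095
finger_force: 58.8
```

Call:
step_arm(
  series=[
    [[0, 0, 0, 0, -0.03], [0, 0, 0, 0, -0.02], [0, 0, 0, 0, 0]],
  ],
)

```text
time: 7.75
position: [0.5359, -0.0191, 0.0719]
eef_rot: [-0.0, 0.179, 0.984, 0.0]
force: [1.2, 2.4, -9.6]
finger_gap: 0.099
finger_force: 59.3
```

Run:
```python
from h import *
snap('scene','s4',(150,190,270,290),6.4);s=state();print(s['position'],s['finger_gap'],s['force'],s['eef_rot'])
```

```text
[ 0.53592737 -0.01912311  0.07191546] 0.0946948204541461 [ 0.13135268  2.51494091 -8.17096206] [1.86678893e-05 1.78874675e-01 9.83871867e-01 4.58207833e-06]
```

View pics/s4.png

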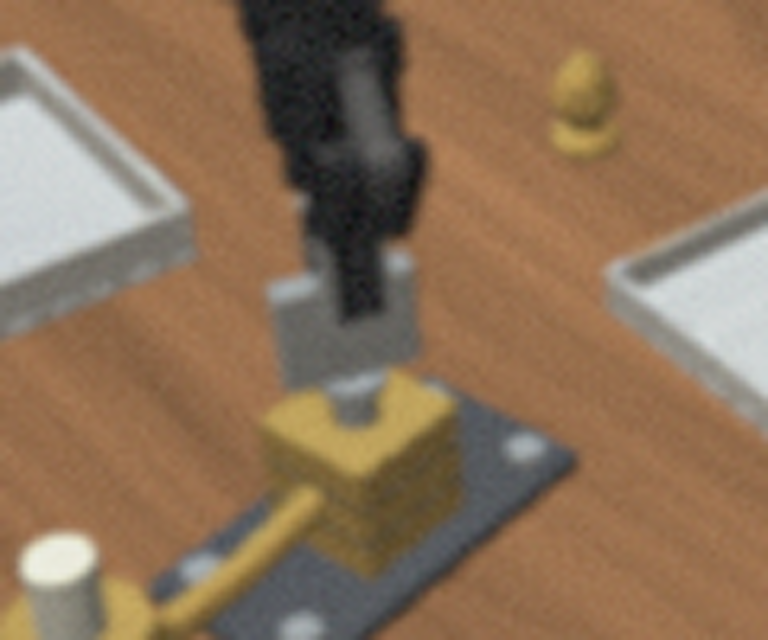

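The wing is turned 25° clockwise past its start, at an 11 mm rise, with the shank showing but still in the bore. Drawing it out now.

Call:
step_arm(
  series=[
    [[0, 0, 0, 0.002, 0], [0, 0, 0, 0.003, 0], [0, 0, 0, 0.003, 0], [0, 0, 0, 0.004, 0], [0, 0, 0, 0.004, 0], [0, 0, 0, 0.004, 0], [0, 0, 0, 0.005, 0], [0, 0, 0, 0.006, 0], [0, 0, 0, 0.01, 0], [0, 0, 0, 0.015, 0], [0, 0, 0, 0.015, 0], [0, 0, 0, 0.009, 0]],
  ],
)

```text
time: 9.3
position: [0.5363, -0.0192, 0.1531]
eef_rot: [0.001, 0.179, 0.984, -0.0]
force: [0.2, 0.6, -0.5]
finger_gap: 0.098
finger_force: 60.5
```

Call:
step_arm(
  series=[
    [[0, 0.003, -0.02, 0, -0.1], [0, 0.004, -0.03, 0, -0.12], [0, 0.005, -0.033, 0, -0.13], [0, 0.005, -0.033, 0, -0.13], [0, 0.005, -0.033, 0, -0.13], [0, 0.005, -0.033, 0, -0.13], [0, 0.005, -0.03, 0, -0.13], [0, 0.003, -0.02, -0.01, -0.13], [0, 0.002, -0.012, -0.02, -0.13], [0, 0, 0, -0.02, -0.07], [0, 0, 0, 0, 0], [0, 0, 0, 0, 0]],
  ],
)

```text
time: 10.8
position: [0.5733, -0.2633, 0.1028]
eef_rot: [0.001, 0.703, 0.712, 0.0]
force: [-0.5, -1.0, -1.3]
finger_gap: 0.094
finger_force: 60.5
```

Run:
```python
from h import *
s=state();print(s['position'],s['finger_gap'],s['force'],s['eef_rot'],s['q'][5])
snap('scene','s5',(40,120,240,270),4)
f=proj('scene',s['position']-[0,0,.045]);print((f-[40,120])*4)
```

```text
[ 0.57329862 -0.26326017  0.1027803 ] 0.09449057861911828 [-0.54978884 -0.95249192 -1.27137405] [6.34925555e-04 7.02641449e-01 7.11543799e-01 1.13473731e-04] -0.6284983785177733
[353.14201582 355.99177522]
```

View pics/s5.png

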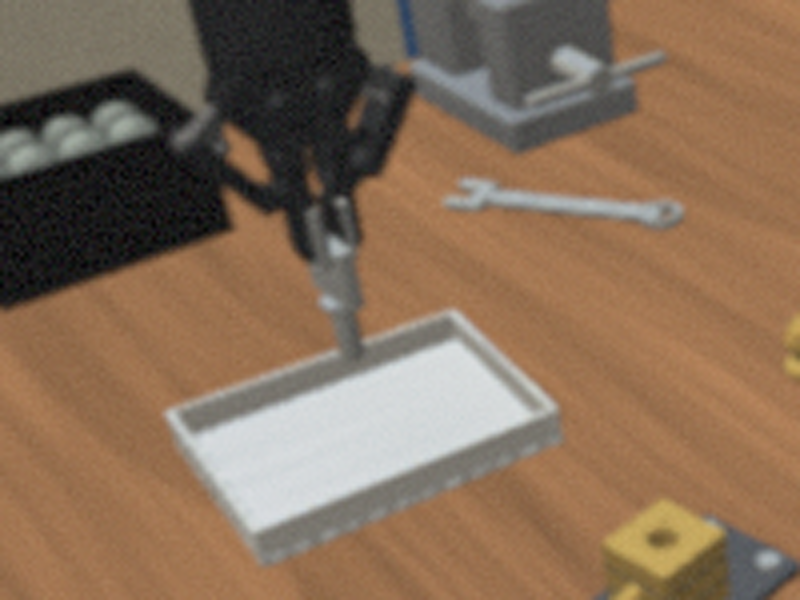

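The pin is out of the bore, with its foot at (350,360) as predicted, above the middle of the tray. Lowering, slowly at the end.

Call:
step_arm(
  series=[
    [[0, 0, 0, -0.015, 0], [0, 0, 0, -0.015, 0], [0, 0, 0, -0.01, 0], [0, 0, 0, -0.006, 0], [0, 0, 0, -0.003, 0], [0, 0, 0, -0.001, 0], [0, 0, 0, 0, 0], [0, 0, 0, 0, 0]],
  ],
)

```text
time: 11.85
position: [0.573, -0.2633, 0.052]
eef_rot: [0.0, 0.703, 0.711, 0.0]
force: [0.1, 0.1, -0.7]
finger_gap: 0.095
finger_force: 60.5
```

Call:
step_arm(
  series=[
    [[0, 0, 0, -0.001, 0], [0, 0, 0, -0.0005, 0], [0, 0, 0, 0, 0]],
  ],
)

```text
time: 12.22
position: [0.5729, -0.2632, 0.0501]
eef_rot: [-0.0, 0.703, 0.711, -0.0]
force: [-0.1, 0.6, -0.2]
finger_gap: 0.096
finger_force: 60.5
```

Call:
step_arm(
  series=[
    [[0, 0, 0, -0.0005, 0], [0, 0, 0, -0.0005, 0], [0, 0, 0, 0, 0]],
  ],
)

```text
time: 12.6
position: [0.5729, -0.2631, 0.0491]
eef_rot: [-0.0, 0.703, 0.711, -0.0]
force: [-0.4, -0.1, 0.0]
finger_gap: 0.094
finger_force: 60.5
```

Call:
step_arm(
  series=[
    [[0.12, 0, 0, 0, 0], [0.15, 0, 0, 0, 0], [0.2, 0, 0, 0, 0], [0.25, 0, 0, 0, 0], [0.3, 0, 0, 0, 0], [0.35, 0, 0, 0, 0], [0.35, 0, 0, 0.01, 0], [0.35, 0, 0, 0.02, 0], [0.35, 0, 0, 0.03, 0], [0.35, 0, 0, 0.04, 0], [0.35, 0, 0, 0.03, 0], [0.35, 0, 0, 0, 0]],
  ],
)

```text
time: 14.1
position: [0.5738, -0.2637, 0.1823]
eef_rot: [0.003, 0.703, 0.711, 0.0]
force: [1.0, 0.0, -0.4]
finger_gap: 0.344
finger_force: 0.0
```

Run:
```python
from h import *
snap('scene','s6',(40,120,240,270),4)
```

```text
(no output)
```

View pics/s6.png

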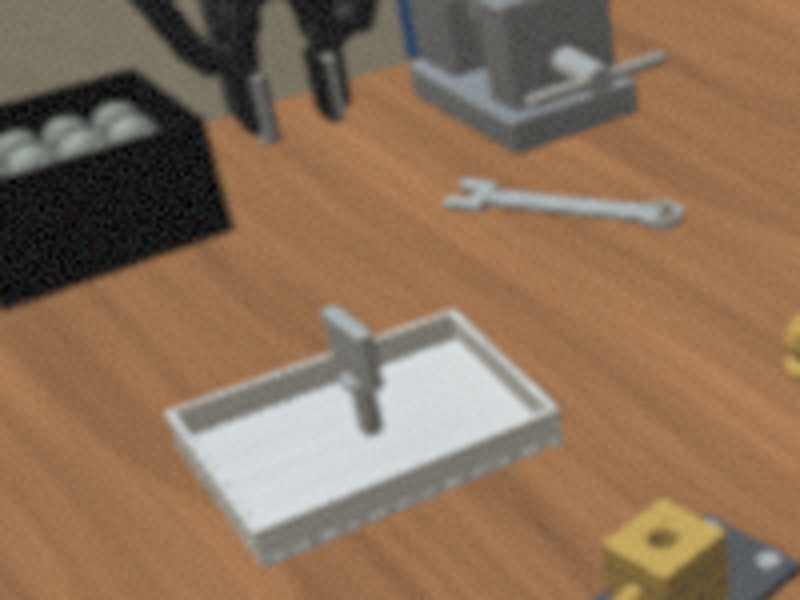

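The pin stands in the tray with its foot at (370,430), and the gripper is clear. Handing in.

```bash
python3 -c "
from workcell import *
print(finish_job())"
```

```text
the job is handed in; nothing more can be done
None
```

I twisted the hinge pin about 25° anticlockwise, then about 25° clockwise past its start with roughly 11 mm of creep, drew it out, and set it down close to the tray's floor; it was standing free in the 180 x 140 mm tray when I handed in at about 14 s.

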